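# Find the unlocked flap of the cable trough and push it open

## Task

Three of the four access flaps on the cable trough are locked from beneath and one is not: with closed fingertips, press the pads to find the flap that rocks, without forcing the ones that do not give. Push that flap open, down and round on its pivot until it is at or close to its stop, and leave it open with the others shut. Nothing is to be picked up, and the jars, mug and screwdriver stay where they are.

Things in the scene. Friction and masses are not known exactly. Their poses are not given: they have to be found in the camera images.
- trough: Fixed grey steel cable trough, 140 (x) x 410 (y) mm, flat top 100 mm above the table; origin: centre of its underside; x points away from the robot at yaw 0. Four look-alike flaps lie flush in its top in a row along y; the trough is hollow below them. Under three a hidden lock stops the plate after some 2 mm; one, different in every start, is free.
- flap_a (a joint): Tilt (rad) of the flap leftmost (+y end), centred at trough x = 0, y = +144 mm: steel plate 100 (x) x 82 (y) x 5 mm on a pivot line (dark line, pin heads) at trough x = +20. 0 = shut; grows as its 70 mm half on the robot's side goes down and the 30 mm far half rises (pressing that moves nothing); stop at 1.35. No spring, friction 0.12 N m: stays where left. Locked: stops near 0.03.
- pad_a (a point): Centre of the round black rubber pad (26 mm across, flat) on top of the flap that is leftmost (+y end): the place to press, on the long half, 35 mm from the pivot line towards the robot; it moves with the flap; its axes are the flap's (z out of its top face).
- flap_b (a joint): Tilt (rad) of the flap second from the left, centred at trough x = 0, y = +48 mm: steel plate 100 (x) x 82 (y) x 5 mm on a pivot line (dark line, pin heads) at trough x = +20. 0 = shut; grows as its 70 mm half on the robot's side goes down and the 30 mm far half rises (pressing that moves nothing); stop at 1.35. No spring, friction 0.12 N m: stays where left. Locked: stops near 0.03.
- pad_b (a point): Centre of the round black rubber pad (26 mm across, flat) on top of the flap that is second from the left: the place to press, on the long half, 35 mm from the pivot line towards the robot; it moves with the flap; its axes are the flap's (z out of its top face).
- flap_c (a joint): Tilt (rad) of the flap third from the left, centred at trough x = 0, y = -48 mm: steel plate 100 (x) x 82 (y) x 5 mm on a pivot line (dark line, pin heads) at trough x = +20. 0 = shut; grows as its 70 mm half on the robot's side goes down and the 30 mm far half rises (pressing that moves nothing); stop at 1.35. No spring, friction 0.12 N m: stays where left. Locked: stops near 0.03.
- pad_c (a point): Centre of the round black rubber pad (26 mm across, flat) on top of the flap that is third from the left: the place to press, on the long half, 35 mm from the pivot line towards the robot; it moves with the flap; its axes are the flap's (z out of its top face).
- flap_d (a joint): Tilt (rad) of the flap rightmost (-y end), centred at trough x = 0, y = -144 mm: steel plate 100 (x) x 82 (y) x 5 mm on a pivot line (dark line, pin heads) at trough x = +20. 0 = shut; grows as its 70 mm half on the robot's side goes down and the 30 mm far half rises (pressing that moves nothing); stop at 1.35. No spring, friction 0.12 N m: stays where left. Locked: stops near 0.03.
- pad_d (a point): Centre of the round black rubber pad (26 mm across, flat) on top of the flap that is rightmost (-y end): the place to press, on the long half, 35 mm from the pivot line towards the robot; it moves with the flap; its axes are the flap's (z out of its top face).
- jar_big: Loose closed amber jar, 64 mm across, 120 mm tall, standing behind the trough; origin at the centre of its underside. To be left alone.
- jar_small: Loose closed green jar, 54 mm across, 95 mm tall, standing behind the trough; origin at the centre of its underside. To be left alone.
- mug: Loose white mug, 76 mm across plus handle, 95 mm tall, standing beyond the left (+y) end of the trough; origin at the centre of its underside. To be left alone.
- driver: Loose screwdriver lying on the table between robot and trough; origin on its underside. To be left alone.

How it is judged:
By the outcome, as a careful person would: the job done as asked, in the order asked, and still so for the second after the job is handed in, with the robot touching nothing.
It also fails if it takes over 43 s, if anything falls off the work surface, if the arm or the gripper's body presses on something with over 40 N, if the wrist force passes 120 N, or if a joint passes its speed limit or range.

## Robot

A 6-joint arm with a two-finger parallel gripper is mounted at the origin on the work surface. World frame = base frame: x ahead of the robot, y to its left, z up, the work surface at z = 0. Lengths are in m, angles in degrees, forces in N, time in s.
With the tool pointing down it reaches from about 0.325 to 0.9 m from the base axis. Payload 6.1 kg.
Tool frame: the origin (TCP) lies between the finger pads; the fingertips stand 11 mm ahead of it and the grasp point (between the pads) lies 8 mm behind it (env.tip_extent is the distance from the TCP to the fingertips, in m); y points along the fingers, x is the direction in which the jaws open and shut, and the axes are right-handed (so a half turn about y gives the same grasp; the last joint's range is limited). The gripper opens to 87 mm and grips with 3 to 60 N. Pads are 19 mm wide; open, the fingers measure 117 mm over their backs; the gripper's body (75 mm by 190 mm) begins 51 mm behind the grasp point.
Start: joints at [-77.584, 12.628, 87.462, -0, 79.91, -7.225], TCP at [0.21, -0.589, 0.207] pointing down, gripper open.
Joint ranges: [-170.65, 170.65], [-52.31, 119.04], [5.05, 147.46], [-71.25, 251.25], [11.57, 151.72], [-153.62, 153.62]. Speed limits (degrees/s): [147.25, 147.25, 172.46, 180, 180, 180].

## Interface

Orientations are given as a 3x3 rotation matrix whose columns are the frame's x, y, z axes.
In Python, from bench import env, eyes, job gives the robot as it stands.
- The arm moves only by the shell command python3 -m handwheel 'ROWS' [FORCE]. ROWS is JSON, a list that holds one entry, the list of rows, each a list of 7 numbers: the shift along the tool's x, y, z in units of 20 cm (1.0 is 20 cm), then the turn, a rotation vector about the tool's x, y, z in units of 180 degrees (1.0 is 180 degrees), then the opening, from -1 (shut) to 1 (fully open), so that 0 is half open. A call has 1 to 12 rows; each row shifts and turns the pose as measured when the row begins, along the tool's axes as they then stand; what a row does not reach is not made up. A row lasts 1/12 s, in which the tool goes at most 41.7 mm and 7.16 degrees, less where a joint would pass 70% of its speed; a pose out of reach is approached as far as the arm can. A call with a number of a shift or a turn outside -1 to 1 is refused whole. A call with a gripper value outside its range is refused whole. The fingers move at their own pace and stop on an object; FORCE is the grip in N (left out, the last holds). Time passes only in rows, so rows that do not move let the fingers close. It gives the time, the measured TCP pose, the force and the opening at its end, in the units of the state.
- env.read_state(): the state, without advancing time (a new reading comes with each control period).
- eyes.grab_frame(name): name is "scene" or "top"; returns a dict with "pixels" (480x640x3 uint8, red, green, blue), "K" (3x3 intrinsics, pixels), "position" and "attitude" of the camera in the world. Camera axes: x right, y down, z forward; pixel columns grow to the right and rows downward; lengths in m; the calibration is good to about 2 mm. A picture is of the moment at which its call begins. There is no depth.
- job.hand_in(): hands the job in, once; it reports no verdict.
The state is a dict: "clock": time; "qpos": joint angles; "joint_velocities": joint speeds; "tau": joint torques, N m; "ee_pos": TCP position; "eef_rot": TCP orientation; "contact_force": force on the tool from outside, world axes, zero at the start; "ft_torque": the same for the moment, N m; "width": finger opening in m.
Only numpy, scipy, OpenCV 4.12 (cv2) and the standard library are available. Lean on these libraries where they do the work, as an engineer would, in place of code of your own. Each camera call takes 0.05 s, during which the arm holds its last target.

## Working session

There is one attempt and no reset: what is moved stays moved. The work goes in short steps, Python scripts to look and compute and a shell command to move; the robot and the scene stay as the last step left them, time stands still between calls to the robot, and variables do not carry over. Pictures are saved under pics/ and viewed, and the job is handed in when it is done.

```bash
ls; mkdir -p pics; python3 - <<'E'
from bench import env, eyes, job
import cv2
for n in("scene","top"):
    f=eyes.grab_frame(n); cv2.imwrite(f"pics/{n}0.png",f["pixels"][:,:,::-1]); print(n,f["K"],f["position"],f["attitude"])
s=env.read_state();print(s, env.tip_extent)
E
```

```text
pics
scene [[470.43358001   0.         313.8064069 ]
 [  0.         470.43358001 234.90868456]
 [  0.           0.           1.        ]] [ 1.01798173 -0.21747408  0.77944266] [[ 0.64514075  0.6106268  -0.45926934]
 [ 0.76398565 -0.50693874  0.39917295]
 [ 0.01092428 -0.60839792 -0.79355695]]
top [[562.93017669   0.         312.03369815]
 [  0.         562.93017669 242.48634206]
 [  0.           0.           1.        ]] [0.41495276 0.11770489 1.16411007] [[ 0.0159941  -0.98387799  0.17812434]
 [-0.99980017 -0.01787382 -0.00895302]
 [ 0.01199244 -0.17794555 -0.98396726]]
{'clock': 0.1, 'qpos': array([-7.75845366e+01,  1.26712285e+01,  8.75196565e+01,  7.59836492e-04,
        7.99105895e+01, -7.22564124e+00]), 'joint_velocities': array([-0.04452611, -0.06203525, -0.16362467,  0.10399115,  0.0102893 ,
       -0.00640023]), 'tau': array([-5.22787377e-04, -4.95952034e+01, -3.88514578e+01,  7.02807144e-02,
        5.16336167e-02, -4.57244312e-05]), 'ee_pos': array([ 0.20994567, -0.58805541,  0.20623709]), 'eef_rot': array([[ 3.36124805e-01, -3.68025667e-04,  9.41817382e-01],
       [-9.41815818e-01,  1.73245384e-03,  3.36124923e-01],
       [-1.75535774e-03, -9.99998432e-01,  2.35708314e-04]]), 'contact_force': array([0.20246884, 0.16967512, 0.89314509]), 'ft_torque': array([ 0.01202416,  0.00584261, -0.01294143]), 'width': 0.08720474732819598} 0.011
```

View pics/scene0.png

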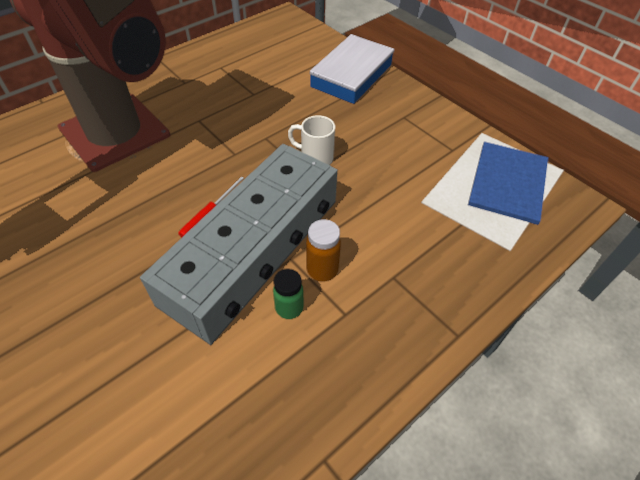

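View pics/top0.png

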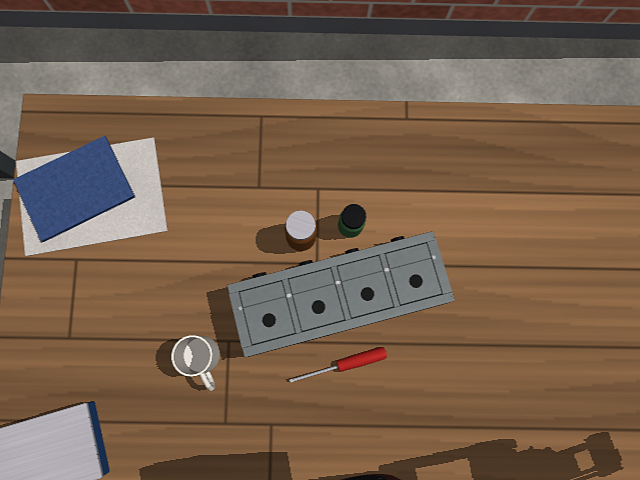

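Both views show the trough with four black pads. In the top view, a–d are near (269,320), (318,307), (367,294) and (416,281). The mug is at (195,357), the jars are behind the trough at (301,225) and (352,218), and the screwdriver is in front at (340,365).

```bash
cat > h.py <<'E'
import numpy as np, cv2
from bench import env, eyes, job
def ray(f,u,v):
    d=f["attitude"]@np.linalg.inv(f["K"])@np.array([u,v,1.]); return f["position"],d
def plane(f,u,v,z):
    p,d=ray(f,u,v); return p+d*(z-p[2])/d[2]
def two(f,a,g,b):
    p,d=ray(f,*a);q,e=ray(g,*b); d/=np.linalg.norm(d);e/=np.linalg.norm(e)
    s=np.linalg.lstsq(np.c_[d,-e],q-p,rcond=None)[0]; A=p+s[0]*d;B=q+s[1]*e
    return (A+B)/2,np.linalg.norm(A-B)
def dark(f,roi,area):
    g=f["pixels"].max(2); m=(g<50).astype(np.uint8)
    n,l,st,c=cv2.connectedComponentsWithStats(m)
    return [tuple(c[i]) for i in range(1,n) if area[0]<st[i,4]<area[1] and roi[0]<c[i][0]<roi[1] and roi[2]<c[i][1]<roi[3]]
E
python3 - <<'E'
from h import *
t=eyes.grab_frame("top");s=eyes.grab_frame("scene")
T=sorted(dark(t,(230,455,260,340),(50,400)));S=sorted(dark(s,(150,310,150,285),(30,400)),reverse=True)
print(np.round(T,1),np.round(S,1))
P=[]
for a in T:
    P.append(plane(t,*a,.1015)); print('top',P[-1].round(4))
for b in S: print('scene',plane(s,*b,.1015).round(4))
if len(S)==4:
    for a,b in zip(T,S): print(two(t,a,s,b))
E
```

```text
[[268.6 319.8]
 [318.  306.6]
 [367.  293.6]
 [415.4 280.7]] [[295.9 237.1]
 [286.2 169.5]
 [266.  271.2]
 [256.9 198.6]
 [224.1 230.8]
 [187.5 267.1]]
top [0.4589 0.187  0.1015]
top [0.485  0.0948 0.1015]
top [0.511  0.0026 0.1015]
top [ 0.5371 -0.0895  0.1015]
scene [0.6088 0.0954 0.1015]
scene [0.4619 0.1884 0.1015]
scene [0.6332 0.01   0.1015]
scene [0.4883 0.096  0.1015]
scene [0.514  0.0037 0.1015]
scene [ 0.5401 -0.0886  0.1015]
```

```bash
python3 -m handwheel '[[[0,0,0,0,0.021,0,-1],[-0.13,0,0.15,0,0,0,-1],[-0.13,0,0.15,0,0,0,-1],[-0.13,0,0.15,0,0,0,-1],[-0.13,0,0.15,0,0,0,-1],[-0.13,0,0.15,0,0,0,-1],[-0.13,0,0.15,0,0,0,-1],[-0.13,0,0.15,0,0,0,-1],[-0.13,0,0.15,0,0,0,-1],[0,0,0,0,0,0,-1]]]' 10
cat > rel.py <<'E'
import sys
from h import *
P=dict(a=(.4604,.1877),b=(.4867,.0954),c=(.5125,.0031),d=(.5386,-.0890))
yaw=np.arctan2(.0782,.2767)
s=env.read_state();R=s["eef_rot"];p=s["ee_pos"]
for k in sys.argv[1]:
    t=np.array([*P[k],.1+.0115]); print(k,'units to tip on top',((R.T@(t-p))/.2).round(4))
W=np.array([[np.sin(yaw),0,np.cos(yaw)],[-np.cos(yaw),0,np.sin(yaw)],[0,-1,0]])
print('turn',(cv2.Rodrigues(R.T@W)[0].ravel()/np.pi).round(4),'t',s['clock'],'tipz',(p[2]+R[2,1]*.011).round(4),'F',s['contact_force'].round(2),'w',s['width'])
E
python3 rel.py d
```

```text
clock: 1.03
ee_pos: [0.3886, -0.3128, 0.2026]
eef_rot: [[0.262, -0.001, 0.965], [-0.965, 0.005, 0.262], [-0.006, -1.0, 0.0]]
contact_force: [-0.1, -0.3, -0.2]
width: 0.0283
d units to tip on top [-0.8809  0.4606  1.017 ]
turn [-0.0001 -0.0033 -0.0018] t 1.0333 tipz 0.1916 F [-0.12 -0.34 -0.24] w 0.028302735089307647
```

```bash
python3 -m handwheel '[[[-0.13,0,0.15,0,-0.003,-0.002,-1],[-0.13,0,0.15,0,0,0,-1],[-0.13,0,0.15,0,0,0,-1],[-0.13,0,0.15,0,0,0,-1],[-0.13,0,0.15,0,0,0,-1],[-0.13,0,0.15,0,0,0,-1],[-0.1,0,0.11,0,0,0,-1],[0,0,0,0,0,0,-1],[0,0,0,0,0,0,-1]]]' 10;python3 rel.py d
```

```text
clock: 1.78
ee_pos: [0.5386, -0.0828, 0.2019]
eef_rot: [[0.273, 0.001, 0.962], [-0.962, -0.004, 0.273], [0.004, -1.0, 0.0]]
contact_force: [-0.4, -0.3, -0.4]
width: 0.0005
d units to tip on top [ 0.0283  0.4519 -0.0084]
turn [-0.0001  0.0003  0.0013] t 1.7833 tipz 0.1909 F [-0.43 -0.28 -0.35] w 0.000539665797810676
```

```bash
python3 -m handwheel '[[[0.028,0.1,-0.008,0,0,0.001,-1],[0,0.15,0,0,0,0,-1],[0,0.1,0,0,0,0,-1],[0,0.04,0,0,0,0,-1],[0,0,0,0,0,0,-1],[0,0,0,0,0,0,-1]]]' 10;python3 rel.py d
python3 - <<'E'
from h import *
f=eyes.grab_frame("scene"); cv2.imwrite("pics/s1.png",cv2.resize(f["pixels"][120:360,120:440,::-1],(800,600)))
E
```

```text
clock: 2.28
ee_pos: [0.5379, -0.0947, 0.1229]
eef_rot: [[0.27, 0.002, 0.963], [-0.963, -0.003, 0.27], [0.004, -1.0, 0.001]]
contact_force: [0.6, 0.7, 0.8]
width: 0.0003
d units to tip on top [-0.0269  0.057   0.0111]
turn [-0.0004 -0.0006  0.0013] t 2.2833 tipz 0.1119 F [0.61 0.68 0.8 ] w 0.0003048741326065104
```

View pics/s1.png

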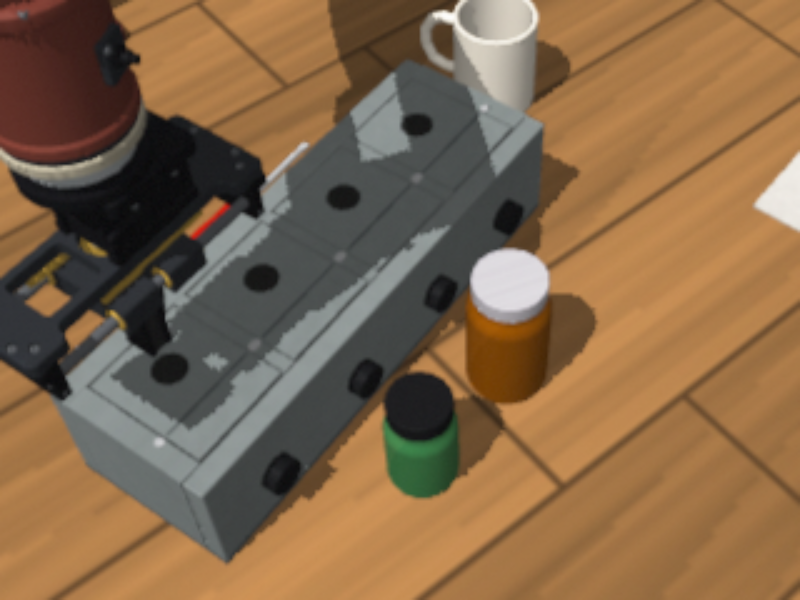

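Fingertips (crop 150,345) hang just above pad d (170,368). I'll centre and press gently in small steps.

```bash
python3 -m handwheel '[[[-0.026,0.02,0.011,0,0,0.001,-1],[0,0.02,0,0,0,0,-1],[0,0,0,0,0,0,-1],[0,0,0,0,0,0,-1]]]' 10;python3 rel.py d
```

```text
clock: 2.67
ee_pos: [0.5414, -0.0903, 0.1189]
eef_rot: [[0.269, 0.008, 0.963], [-0.963, -0.002, 0.269], [0.005, -1.0, 0.007]]
contact_force: [-0.2, -0.9, -0.0]
width: 0.0003
d units to tip on top [-0.01    0.0369 -0.0119]
turn [-0.0024 -0.0009  0.0014] t 2.6667 tipz 0.1079 F [-0.21 -0.95 -0.01] w 0.00028295995277853147
```

```bash
python3 -m handwheel '[[[0,0.008,0,0,0,0,-1],[0,0,0,0,0,0,-1]]]' 10;python3 rel.py d;  python3 -m handwheel '[[[0,0.005,0,0,0,0,-1],[0,0,0,0,0,0,-1]]]' 10;python3 rel.py d
```

```text
clock: 2.83
ee_pos: [0.5421, -0.0903, 0.1182]
eef_rot: [[0.27, 0.01, 0.963], [-0.963, -0.003, 0.27], [0.006, -1.0, 0.009]]
contact_force: [0.2, 0.2, -0.1]
width: 0.0005
d units to tip on top [-0.0109  0.0331 -0.0155]
turn [-0.0028 -0.0007  0.0018] t 2.8333 tipz 0.1072 F [ 0.2   0.17 -0.09] w 0.0005164907233066293
clock: 3.0
ee_pos: [0.5424, -0.0902, 0.1175]
eef_rot: [[0.27, 0.011, 0.963], [-0.963, -0.003, 0.27], [0.006, -1.0, 0.01]]
contact_force: [-0.3, -0.1, -0.3]
width: 0.0007
d units to tip on top [-0.0111  0.0298 -0.017 ]
turn [-0.003  -0.0006  0.0019] t 3.0 tipz 0.1065 F [-0.26 -0.08 -0.25] w 0.0006925871337132123
```

```bash
python3 -m handwheel '[[[-0.01,0.015,-0.017,-0.004,0,0.002,-1],[0,0.01,0,0,0,0,-1]]]' 10;python3 rel.py d;  python3 -m handwheel '[[[0,0.01,0,-0.001,0,0,-1]]]' 10;python3 rel.py d
```

```text
clock: 3.17
ee_pos: [0.5387, -0.0892, 0.1128]
eef_rot: [[0.27, -0.003, 0.963], [-0.963, -0.001, 0.27], [-0.0, -1.0, -0.003]]
contact_force: [0.1, 0.5, 0.1]
width: 0.0005
d units to tip on top [-0.0012  0.0063 -0.0001]
turn [ 0.001  -0.0006 -0.0001] t 3.1667 tipz 0.1018 F [0.12 0.48 0.12] w 0.0004654624947702844
clock: 3.25
ee_pos: [0.5386, -0.0892, 0.1105]
eef_rot: [[0.27, -0.007, 0.963], [-0.963, -0.001, 0.27], [-0.0, -1.0, -0.007]]
contact_force: [-0.5, 0.3, -0.3]
width: 0.0006
d units to tip on top [-0.0011 -0.0048  0.0003]
turn [ 0.0021 -0.0006 -0.0001] t 3.25 tipz 0.0995 F [-0.53  0.34 -0.25] w 0.0005842505924959421
```

```bash
python3 -m handwheel '[[[0,0.005,0,0.002,0,0,-1]]]' 10;python3 rel.py d;  python3 -m handwheel '[[[0,0.004,0,0,0,0,-1]]]' 10;python3 rel.py d
```

```text
clock: 3.33
ee_pos: [0.5385, -0.0891, 0.109]
eef_rot: [[0.27, -0.001, 0.963], [-0.963, 0.0, 0.27], [-0.001, -1.0, -0.001]]
contact_force: [0.2, 0.4, -0.8]
width: 0.0004
d units to tip on top [-0.0003 -0.0125  0.0006]
turn [ 0.0003 -0.0006 -0.0002] t 3.3333 tipz 0.098 F [ 0.19  0.4  -0.85] w 0.0003542619790176704
clock: 3.42
ee_pos: [0.5383, -0.089, 0.1078]
eef_rot: [[0.27, -0.001, 0.963], [-0.963, 0.001, 0.27], [-0.001, -1.0, -0.001]]
contact_force: [0.9, 0.1, 0.3]
width: 0.0002
d units to tip on top [ 0.0003 -0.0186  0.0017]
turn [ 0.0004 -0.0006 -0.0003] t 3.4167 tipz 0.0968 F [0.94 0.09 0.26] w 0.0002042446791010339
```

```bash
for i in 1 ; do python3 -m handwheel '[[[0,0.005,0,0,0,0,-1]]]' 10 >/dev/null;python3 rel.py d;  python3 -m handwheel '[[[0,0,0,0,0,0,-1]]]' 10 >/dev/null;python3 rel.py d; done
python3 - <<'E'
from h import *
f=eyes.grab_frame("scene"); cv2.imwrite("pics/s2.png",cv2.resize(f["pixels"][180:330,120:320,::-1],(800,600)))
E
```

```text
d units to tip on top [ 0.0005 -0.0247  0.0021]
turn [ 0.0004 -0.0006 -0.0004] t 3.5 tipz 0.0956 F [-1.03 -1.3  -0.04] w 0.0005570761085669747
d units to tip on top [ 0.001  -0.0268  0.0034]
turn [ 0.0006 -0.0006 -0.0005] t 3.5833 tipz 0.0952 F [-0.57 -0.65 -0.1 ] w 0.0002822882795403065
```

View pics/s2.png

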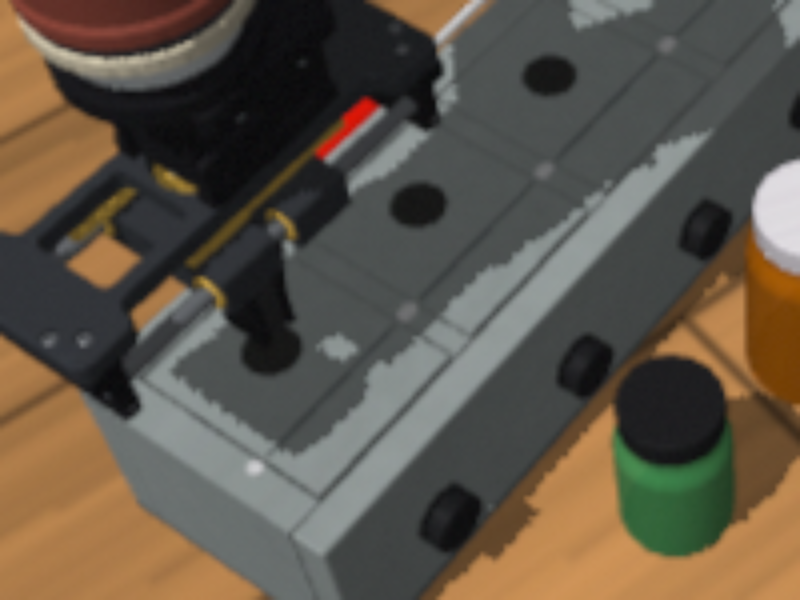

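The tip (crop 270,345) sits right over pad d, with no contact force so far. I'll continue in small steps.

```bash
for i in 1 ; do python3 -m handwheel '[[[0,0.006,0,0,0,0,-1]]]' 10 >/dev/null;python3 rel.py d;  python3 -m handwheel '[[[0,0.004,0,0,0,0,-1]]]' 10 >/dev/null;python3 rel.py d; done
```

```text
d units to tip on top [ 0.0001 -0.0308  0.0019]
turn [ 0.0003 -0.0006 -0.0003] t 3.7167 tipz 0.0943 F [-0.26  0.37  0.95] w 0.0008009026155695489
d units to tip on top [ 0.0001 -0.0351  0.002 ]
turn [ 0.0003 -0.0006 -0.0003] t 3.8 tipz 0.0935 F [ 0.19  0.49 -0.14] w 0.0008709069290964535
```

```bash
python3 -m handwheel '[[[0,0.006,0,0,0,0,-1]]]' 10 >/dev/null;python3 rel.py d; python3 - <<'E'
from h import *
f=eyes.grab_frame("scene"); cv2.imwrite("pics/s3.png",cv2.resize(f["pixels"][230:320,140:260,::-1],(800,600),interpolation=cv2.INTER_CUBIC))
E
```

```text
d units to tip on top [-0.0004 -0.0408  0.0016]
turn [ 0.0003 -0.0006 -0.0003] t 3.8833 tipz 0.0923 F [-0.44  0.04 -0.12] w 0.00047452911900147383
```

View pics/s3.png

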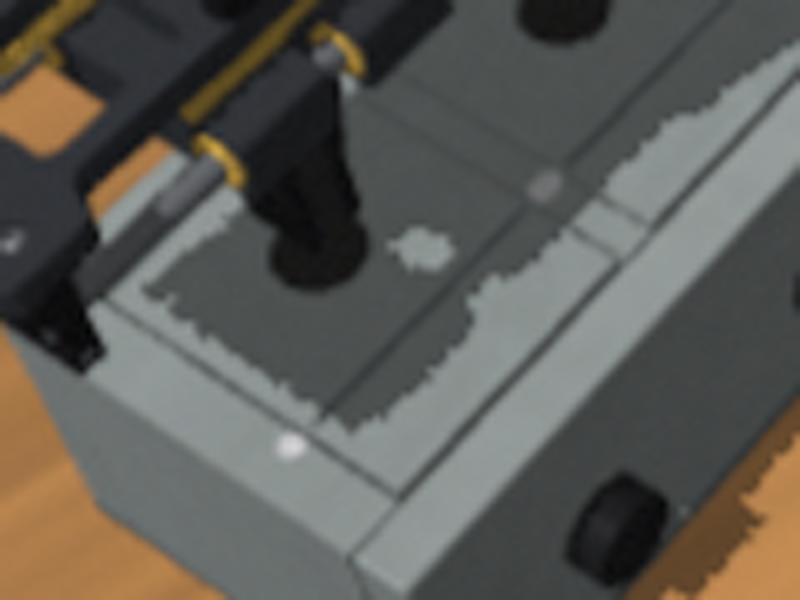

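```bash
for i in 1 ; do python3 -m handwheel '[[[0,0.006,0,0,0,0,-1]]]' 10 >/dev/null;python3 rel.py d;  python3 -m handwheel '[[[0,0.005,0,0,0,0,-1]]]' 10 >/dev/null;python3 rel.py d; done; python3 - <<'E'
from h import *
t=eyes.grab_frame("top");s=eyes.grab_frame("scene")
T=[(268.6,319.8),(318,306.6),(367,293.6),(415.4,280.7)];S=[(286.2,169.5),(256.9,198.6),(224.1,230.8),(187.5,267.1)]
for a,b in zip(T,S): print(two(t,a,s,b))
E
```

```text
d units to tip on top [-0.0002 -0.048   0.0018]
turn [ 0.0003 -0.0006 -0.0003] t 4.0167 tipz 0.0909 F [ 0.33 -0.41 -0.46] w 0.000554798249990948
d units to tip on top [-0.0001 -0.0538  0.0019]
turn [ 0.0003 -0.0006 -0.0003] t 4.1 tipz 0.0897 F [0.6  0.06 0.13] w 0.0003329210532276475
(array([0.45974605, 0.18823799, 0.09964308]), np.float64(0.0028362639525410533))
(array([0.48584391, 0.09594384, 0.09925947]), np.float64(0.0026038220689191902))
(array([0.5117838 , 0.00342936, 0.09942047]), np.float64(0.002342898607554484))
(array([ 0.53784774, -0.08899171,  0.09894937]), np.float64(0.002077207639874709))
```

```bash
python3 - <<'E'
from h import *
a=eyes.grab_frame("scene")["pixels"][230:320,140:260,::-1]
b=eyes.grab_frame("top")["pixels"][220:340,360:480,::-1]
cv2.imwrite("pics/s4.png",np.hstack([cv2.resize(a,(533,400),interpolation=2),cv2.resize(b,(267,400),interpolation=2)]))
t=eyes.grab_frame("top");p=env.read_state()
R=p["eef_rot"]
for n in("top","scene"):
    f=eyes.grab_frame(n)
    for h in(.0,.011): 
        q=f["K"]@f["attitude"].T@(p["ee_pos"]+R[:,1]*h-f["position"]);print(n,h,q[:2]/q[2])
E
```

```text
top 0.0 [415.1570612  280.12473202]
top 0.011 [414.05206824 280.77357723]
scene 0.0 [186.71566199 266.74648967]
scene 0.011 [188.00150727 270.24583688]
```

View pics/s4.png

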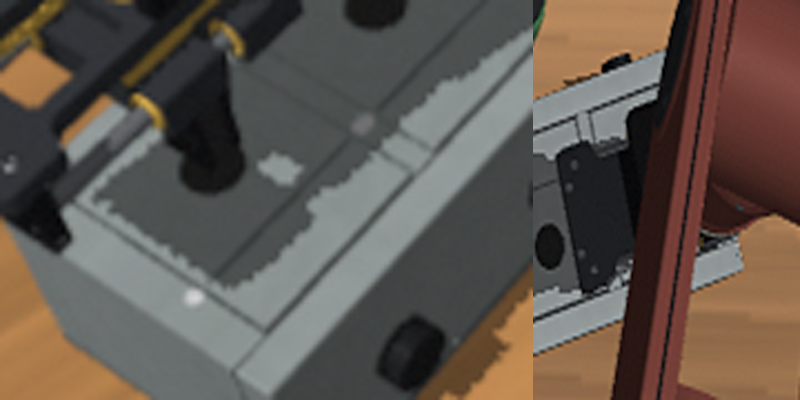

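```bash
python3 - <<'E'
from h import *
a=eyes.grab_frame("scene")["pixels"][240:290,155:222,::-1].astype(float)
a=np.clip((a/255)**.45*255*1.1,0,255).astype(np.uint8)
cv2.imwrite("pics/s5.png",cv2.resize(a,(800,597),interpolation=0))
E
```

```text
(no output)
```

View pics/s5.png

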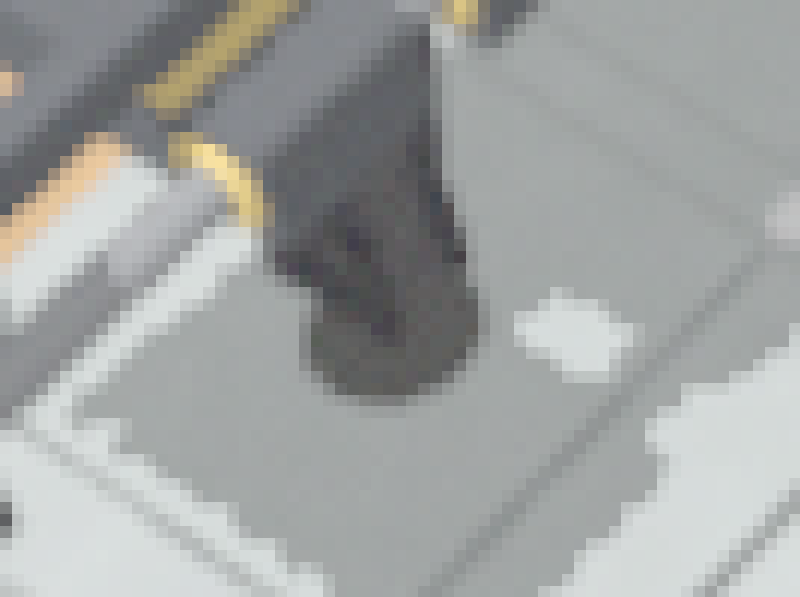

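```bash
python3 - <<'E'
from h import *
p=env.read_state();R=p["eef_rot"];f=eyes.grab_frame("scene")
for w in(0,.005,.0095):
  for h in(-.005,.0,.006,.011): 
    X=p["ee_pos"]+R[:,1]*h+R[:,2]*w
    q=f["K"]@f["attitude"].T@(X-f["position"]);print(w,h,X[2].round(4),(q[:2]/q[2]).round(1))
E
```

```text
0 -0.005 0.106 [186.1 265.1]
0 0.0 0.101 [186.7 266.7]
0 0.006 0.095 [187.4 268.7]
0 0.011 0.09 [188.  270.2]
0.005 -0.005 0.106 [188.3 266.5]
0.005 0.0 0.101 [188.9 268.1]
0.005 0.006 0.095 [189.6 270. ]
0.005 0.011 0.09 [190.1 271.6]
0.0095 -0.005 0.106 [190.2 267.8]
0.0095 0.0 0.101 [190.8 269.4]
0.0095 0.006 0.095 [191.5 271.3]
0.0095 0.011 0.09 [192.1 272.9]
```

```bash
for i in 1 ; do python3 -m handwheel '[[[0,0.006,0,0,0,0,-1]]]' 10 >/dev/null;python3 rel.py d;  python3 -m handwheel '[[[0,0.005,0,0,0,0,-1]]]' 10 >/dev/null;python3 rel.py d; done
```

```text
d units to tip on top [-0.0011 -0.0573  0.0006]
turn [ 0.0001 -0.0006 -0.0002] t 4.6333 tipz 0.089 F [ 0.17  0.69 -0.14] w 0.0006447699881278991
d units to tip on top [-0.0011 -0.0625  0.0004]
turn [ 0.0001 -0.0006 -0.0001] t 4.7167 tipz 0.088 F [0.05 0.23 0.02] w 0.0002347316141280005
```

```bash
for i in 1 ; do python3 -m handwheel '[[[0,0.006,0,0,0,0,-1]]]' 10 >/dev/null;python3 rel.py d;  python3 -m handwheel '[[[0,0.005,0,0,0,0,-1]]]' 10 >/dev/null;python3 rel.py d; done
python3 - <<'E'
from h import *
a=eyes.grab_frame("scene")["pixels"][240:290,155:222,::-1].astype(float)
a=np.clip((a/255)**.45*255*1.1,0,255).astype(np.uint8)
cv2.imwrite("pics/s6.png",cv2.resize(a,(800,597),interpolation=0))
E
```

```text
d units to tip on top [-0.0011 -0.0688  0.0002]
turn [ 0.     -0.0006 -0.0001] t 4.8 tipz 0.0867 F [-0.51 -0.12 -0.03] w 0.00027665645974698036
d units to tip on top [-0.0009 -0.0746  0.0005]
turn [ 0.0001 -0.0006 -0.0002] t 4.8833 tipz 0.0856 F [-0.49  0.14 -0.44] w 0.00038859969127540915
```

View pics/s6.png

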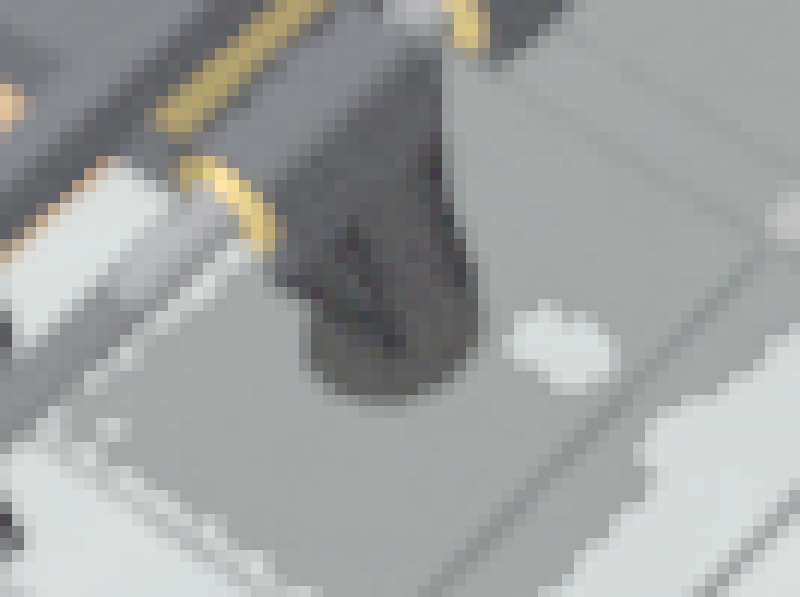

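```bash
cat > tau.py <<'E'
from h import *
s=env.read_state();print('tipz',(s['ee_pos'][2]-.011).round(4),'tau',s['tau'].round(2),'q',s['qpos'].round(2),'F',s['contact_force'].round(2),'M',s['ft_torque'].round(3))
E
python3 tau.py
python3 -m handwheel '[[[0,-0.02,0,0,0,0,-1],[0,0,0,0,0,0,-1]]]' 10 >/dev/null; python3 tau.py
python3 -m handwheel '[[[0,-0.02,0,0,0,0,-1],[0,0,0,0,0,0,-1]]]' 10 >/dev/null; python3 tau.py
python3 -m handwheel '[[[0,-0.02,0,0,0,0,-1],[0,0,0,0,0,0,-1]]]' 10 >/dev/null; python3 tau.py
python3 -m handwheel '[[[0,-0.04,0,0,0,0,-1],[0,0,0,0,0,0,-1]]]' 10 >/dev/null; python3 tau.py
python3 - <<'E'
from h import *
a=eyes.grab_frame("scene")["pixels"][240:290,155:222,::-1].astype(float)
a=np.clip((a/255)**.45*255*1.1,0,255).astype(np.uint8)
cv2.imwrite("pics/s7.png",cv2.resize(a,(800,597),interpolation=0))
E
```

```text
tipz 0.0853 tau [ 2.000e-02 -4.282e+01 -3.595e+01  7.000e-02 -6.000e-02  0.000e+00] q [-1.7700e+01  8.0700e+00  1.0518e+02  2.0000e-02  6.6800e+01  5.6630e+01] F [-0.84 -0.51 -0.02] M [ 0.011  0.012 -0.05 ]
tipz 0.0892 tau [ 4.000e-02 -4.131e+01 -3.439e+01  6.000e-02  1.500e-01 -0.000e+00] q [-1.7700e+01  7.7900e+00  1.0502e+02  2.0000e-02  6.7280e+01  5.6630e+01] F [0.8  0.33 0.78] M [0.004 0.038 0.012]
tipz 0.0938 tau [  0.05 -41.08 -34.4    0.06   0.18  -0.  ] q [-1.7690e+01  7.4800e+00  1.0483e+02  2.0000e-02  6.7770e+01  5.6630e+01] F [0.68 0.87 0.21] M [-0.021 -0.046  0.027]
tipz 0.0986 tau [  0.05 -40.99 -34.58   0.06   0.18  -0.  ] q [-1.7690e+01  7.1600e+00  1.0463e+02  2.0000e-02  6.8260e+01  5.6630e+01] F [-0.38  0.06  0.18] M [ 0.026 -0.038 -0.029]
tipz 0.1075 tau [  0.08 -39.95 -33.77   0.06   0.36  -0.  ] q [-1.7690e+01  6.5700e+00  1.0424e+02  2.0000e-02  6.9230e+01  5.6630e+01] F [0.07 0.18 1.05] M [-0.041 -0.011  0.002]
```

View pics/s7.png

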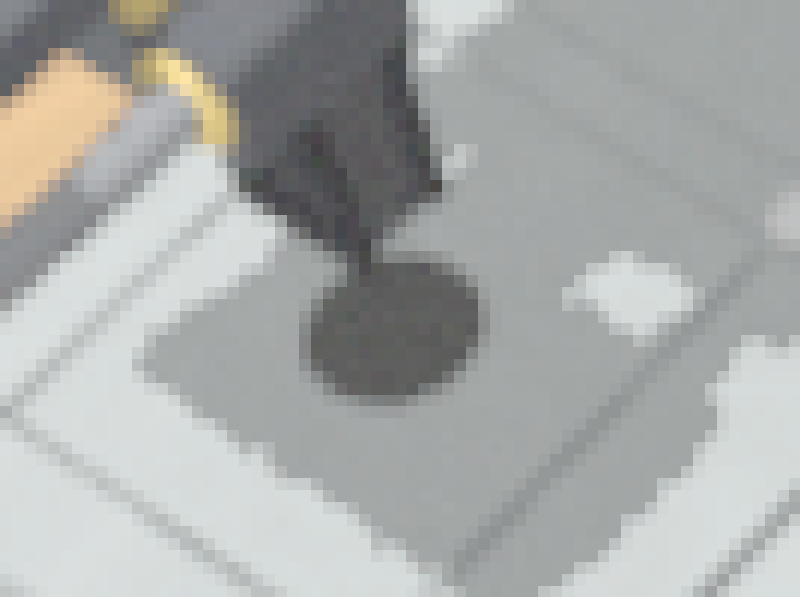

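```bash
python3 -m handwheel '[[[0,0.06,0,0,0,0,-1],[0,0.035,0,0,0,0,-1],[0,0.006,0,0,0,0,-1]]]' 10 >/dev/null; python3 rel.py d; for i in 1 2; do python3 -m handwheel '[[[0,0.006,0,0,0,0,-1]]]' 10 >/dev/null; python3 tau.py; done
```

```text
d units to tip on top [-0.0006 -0.076   0.0011]
turn [-0.     -0.0006 -0.0001] t 5.9 tipz 0.0853 F [-1.25  0.82  0.23] w 0.0005325400502325978
tipz 0.0829 tau [ 1.000e-02 -4.230e+01 -3.517e+01  7.000e-02 -1.000e-02 -0.000e+00] q [-1.7700e+01  8.2000e+00  1.0532e+02  2.0000e-02  6.6580e+01  5.6630e+01] F [-0.13 -0.23  1.25] M [ 0.008 -0.024  0.01 ]
tipz 0.0807 tau [-1.000e-02 -4.245e+01 -3.527e+01  7.000e-02 -2.000e-02  0.000e+00] q [-1.7700e+01  8.3500e+00  1.0542e+02  1.0000e-02  6.6430e+01  5.6630e+01] F [ 0.16 -0.25 -0.59] M [ 0.033 -0.006 -0.035]
```

```bash
python3 - <<'E'
from h import *
a=eyes.grab_frame("scene")["pixels"][240:290,155:222,::-1].astype(float)
a=np.clip((a/255)**.45*255*1.1,0,255).astype(np.uint8)
cv2.imwrite("pics/s8.png",cv2.resize(a,(800,597),interpolation=0))
E
```

```text
(no output)
```

View pics/s8.png

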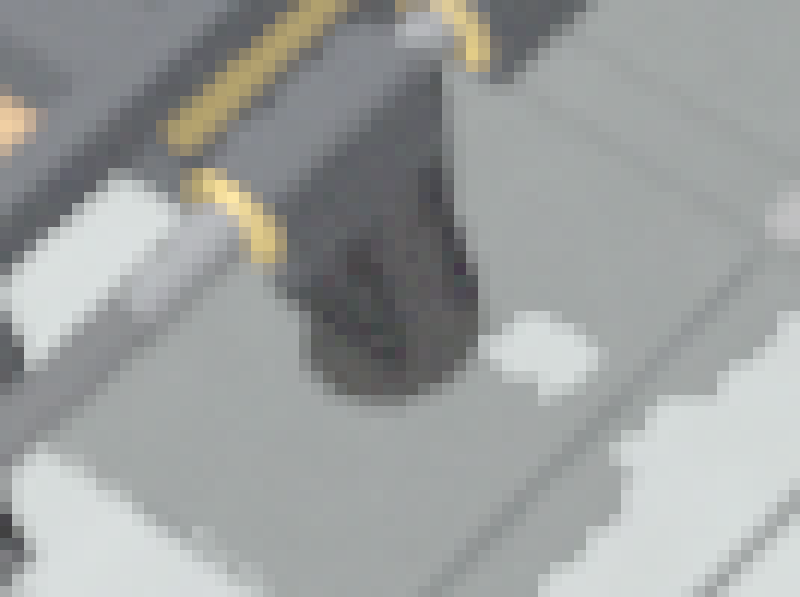

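```bash
python3 - <<'E'
from h import *
p=env.read_state();R=p["eef_rot"];f=eyes.grab_frame("scene")
print(p['ee_pos'])
c=p["ee_pos"]+np.array([0,0,.1185-p["ee_pos"][2]])  # as in s7
for h in(-.01,0,.011):
  for x in(-.015,0,.015):
    for w in(-.0095,.0095):
      X=c+R[:,0]*x+R[:,1]*h+R[:,2]*w
      q=f["K"]@f["attitude"].T@(X-f["position"]);u=q[:2]/q[2];print(h,x,w,((u-[155,240])*11.94).round(0))
E
```

```text
[ 0.53690395 -0.08870666  0.09142177]
-0.01 -0.015 -0.0095 [361. 100.]
-0.01 -0.015 0.0095 [460. 162.]
-0.01 0 -0.0095 [287. 171.]
-0.01 0 0.0095 [386. 235.]
-0.01 0.015 -0.0095 [211. 244.]
-0.01 0.015 0.0095 [311. 308.]
0 -0.015 -0.0095 [375. 141.]
0 -0.015 0.0095 [474. 203.]
0 0 -0.0095 [302. 211.]
0 0 0.0095 [400. 275.]
0 0.015 -0.0095 [227. 284.]
0 0.015 0.0095 [326. 348.]
0.011 -0.015 -0.0095 [391. 184.]
0.011 -0.015 0.0095 [488. 246.]
0.011 0 -0.0095 [318. 255.]
0.011 0 0.0095 [416. 318.]
0.011 0.015 -0.0095 [244. 327.]
0.011 0.015 0.0095 [342. 390.]
```

```bash
for i in 1 2; do python3 -m handwheel '[[[0,0.006,0,0,0,0,-1]]]' 10 >/dev/null; python3 tau.py; done
```

```text
tipz 0.0799 tau [ 2.000e-02 -4.189e+01 -3.451e+01  6.000e-02  1.000e-01 -0.000e+00] q [-1.7700e+01  8.4200e+00  1.0543e+02  2.0000e-02  6.6310e+01  5.6630e+01] F [ 0.38  0.61 -0.23] M [ 0.004 -0.015  0.011]
tipz 0.0787 tau [-1.000e-02 -4.254e+01 -3.530e+01  7.000e-02 -1.000e-02  0.000e+00] q [-1.7700e+01  8.5100e+00  1.0547e+02  2.0000e-02  6.6160e+01  5.6630e+01] F [0.07 0.58 0.15] M [ 0.001 -0.038 -0.024]
```

```bash
for i in 1 2; do python3 -m handwheel '[[[0,0.006,0,0,0,0,-1]]]' 10 >/dev/null; python3 tau.py; done;python3 - <<'E'
from h import *
a=eyes.grab_frame("scene")["pixels"][240:290,155:222,::-1].astype(float)
a=np.clip((a/255)**.45*255*1.1,0,255).astype(np.uint8)
cv2.imwrite("pics/s9.png",cv2.resize(a,(800,597),interpolation=0))
E
```

```text
tipz 0.0776 tau [ 0.000e+00 -4.237e+01 -3.499e+01  7.000e-02  2.000e-02 -0.000e+00] q [-1.7700e+01  8.6000e+00  1.0551e+02  1.0000e-02  6.6020e+01  5.6630e+01] F [ 0.2   0.17 -0.09] M [-0.009 -0.021 -0.086]
tipz 0.0764 tau [-0.000e+00 -4.250e+01 -3.507e+01  7.000e-02  1.000e-02 -0.000e+00] q [-1.7690e+01  8.6900e+00  1.0554e+02  2.0000e-02  6.5870e+01  5.6630e+01] F [-0.   -0.58 -0.48] M [ 0.009 -0.007 -0.032]
```

View pics/s9.png

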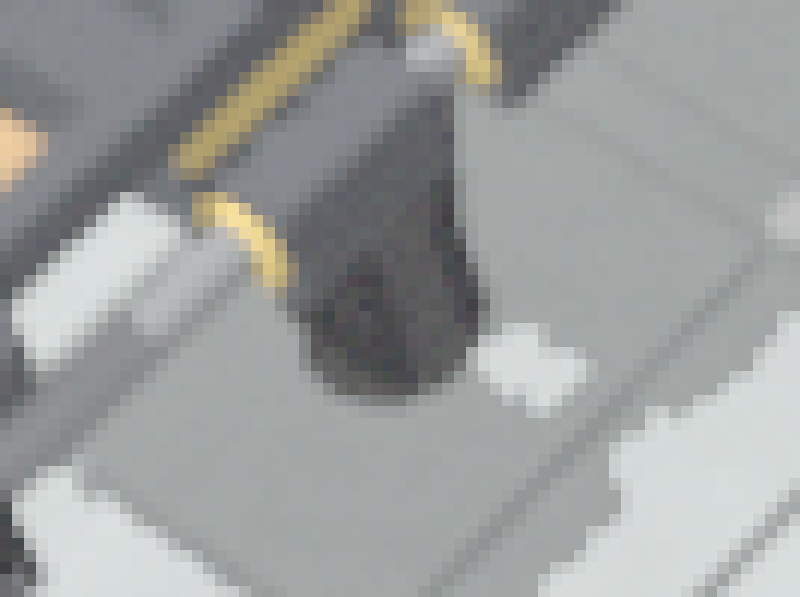

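The finger keeps advancing over pad d and the pad hasn't moved, so the real tip is higher than nominal. I'll continue in 1 mm steps, watching the force.

```bash
for i in 1 2; do python3 -m handwheel '[[[0,0.005,0,0,0,0,-1]]]' 10 >/dev/null; python3 tau.py; done
```

```text
tipz 0.0753 tau [ 1.000e-02 -4.235e+01 -3.478e+01  7.000e-02  4.000e-02 -0.000e+00] q [-1.7700e+01  8.7700e+00  1.0559e+02  2.0000e-02  6.5750e+01  5.6630e+01] F [-0.02  0.68 -0.43] M [ 0.002 -0.064 -0.011]
tipz 0.0743 tau [-0.000e+00 -4.261e+01 -3.506e+01  7.000e-02 -1.000e-02  0.000e+00] q [-1.7700e+01  8.8400e+00  1.0562e+02  2.0000e-02  6.5630e+01  5.6630e+01] F [ 0.03 -0.06  0.3 ] M [-0.001  0.03   0.02 ]
```

```bash
for i in 1 2; do python3 -m handwheel '[[[0,0.005,0,0,0,0,-1]]]' 10 >/dev/null; python3 tau.py; done
```

```text
tipz 0.0735 tau [-1.000e-02 -4.089e+01 -3.421e+01  1.400e-01 -6.100e-01  0.000e+00] q [-1.7700e+01  8.9000e+00  1.0565e+02  1.0000e-02  6.5530e+01  5.6630e+01] F [-1.07 -0.56  3.97] M [ 0.038  0.293 -0.017]
tipz 0.0733 tau [-2.700e-01 -3.716e+01 -3.248e+01  1.300e-01 -1.880e+00  2.000e-02] q [-1.7690e+01  8.9300e+00  1.0564e+02  1.0000e-02  6.5520e+01  5.6630e+01] F [-5.38  1.71 11.4 ] M [0.314 0.896 0.01 ]
```

```bash
for i in 1 2; do python3 -m handwheel '[[[0,0.005,0,0,0,0,-1]]]' 10 >/dev/null; python3 tau.py; done
```

```text
tipz 0.0733 tau [-2.300e-01 -3.834e+01 -3.337e+01  1.500e-01 -1.680e+00  1.000e-02] q [-17.69   8.94 105.63  -0.    65.54  56.63] F [-5.32  0.82  9.09] M [ 0.217  0.844 -0.   ]
tipz 0.0733 tau [-1.700e-01 -3.917e+01 -3.378e+01  1.500e-01 -1.420e+00  1.000e-02] q [-17.69   8.95 105.62  -0.    65.55  56.63] F [-3.29  0.92  8.61] M [ 0.187  0.692 -0.059]
```

Pad d stopped rigidly: 11 N gave under 1 mm of travel. The moment arm confirms contact at the fingertip, so d is locked. I'll lift and go to c, with contact expected at nominal tip z ≈ 0.074.

```bash
python3 -m handwheel '[[[0,-0.06,0,0,0,0,-1],[-0.16,0,0,0,0,0,-1],[-0.16,0,0,0,0,0,-1],[-0.14,0,0,0,0,0,-1],[0,0,0,0,0,0,-1],[0,0,0,0,0,0,-1]]]' 10 >/dev/null; python3 rel.py dc
```

```text
d units to tip on top [ 0.4681 -0.0684  0.0007]
c units to tip on top [-0.0106 -0.0687 -0.0019]
turn [-0.0004 -0.0015  0.0001] t 7.55 tipz 0.0868 F [-0.48  0.15  0.37] w 0.0006016491576178459
```

```bash
python3 -m handwheel '[[[-0.01,0.02,0,0,-0.001,0,-1],[0,0.02,0,0,0,0,-1],[0,0.01,0,0,0,0,-1]]]' 10 >/dev/null; python3 rel.py c; python3 -m handwheel '[[[0,0.005,0,0,0,0,-1]]]' 10 >/dev/null; python3 tau.py
```

```text
c units to tip on top [-0.006  -0.1195 -0.0053]
turn [-0.0009 -0.0004  0.0005] t 7.8 tipz 0.0766 F [ 0.23 -0.24  0.61] w 0.00022994486093205204
tipz 0.0749 tau [  0.26 -38.93 -34.94   0.08  -0.07   0.  ] q [-8.6000e+00  4.4500e+00  1.1039e+02 -4.0000e-02  6.5030e+01  6.5750e+01] F [-0.4  -0.12 -0.39] M [-0.025 -0.032 -0.054]
```

```bash
for i in 1 2 ; do python3 -m handwheel '[[[0,0.005,0,0,0,0,-1]]]' 10 >/dev/null; python3 tau.py; done
```

```text
tipz 0.0735 tau [-1.000e+00 -3.730e+01 -3.395e+01 -6.300e-01 -5.600e-01  1.000e-02] q [-8.6600e+00  4.5800e+00  1.1041e+02 -2.0000e-02  6.4910e+01  6.5740e+01] F [-0.68  1.58  4.48] M [0.465 0.223 0.012]
tipz 0.0732 tau [-2.190e+00 -3.141e+01 -3.118e+01 -9.400e-01 -2.750e+00  3.000e-02] q [-8.7000e+00  4.6400e+00  1.1038e+02  4.0000e-02  6.4920e+01  6.5730e+01] F [-7.79  4.2  17.46] M [0.777 1.282 0.034]
```

```bash
for i in 1  ; do python3 -m handwheel '[[[0,0.005,0,0,0,0,-1]]]' 10 >/dev/null; python3 tau.py; done
```

```text
tipz 0.0733 tau [-1.430e+00 -3.390e+01 -3.301e+01 -5.000e-01 -2.230e+00  3.000e-02] q [-8.7300e+00  4.6800e+00  1.1034e+02  1.0000e-01  6.4990e+01  6.5720e+01] F [-5.8   2.57 11.8 ] M [0.506 1.139 0.022]
```

c behaves the same: it stopped at 0.0732 with force rising. It's locked, so on to b.

```bash
python3 -m handwheel '[[[0,-0.06,0,0,0,0,-1],[-0.16,0,0,0,0,0,-1],[-0.16,0,0,0,0,0,-1],[-0.14,0,0,0,0,0,-1],[0,0,0,0,0,0,-1],[0,0,0,0,0,0,-1]]]' 10 >/dev/null; python3 rel.py b
```

```text
b units to tip on top [-0.0362 -0.069  -0.0115]
turn [-0.0009 -0.0039 -0.    ] t 8.6333 tipz 0.0867 F [ 0.38 -0.7   0.3 ] w 0.0005365956605015035
```

```bash
python3 -m handwheel '[[[-0.035,0.02,-0.01,0,-0.004,0,-1],[0,0.02,0,0,0,0,-1],[0,0.01,0,0,0,0,-1]]]' 10 >/dev/null; python3 rel.py b; python3 -m handwheel '[[[0,0.005,0,0,0,0,-1]]]' 10 >/dev/null; python3 tau.py
```

```text
b units to tip on top [-0.0082 -0.1215 -0.0034]
turn [-0.0012  0.0001  0.0003] t 8.8833 tipz 0.0762 F [ 0.09 -0.11  0.54] w 0.0006409168311875905
tipz 0.0744 tau [  0.26 -36.88 -34.96   0.07  -0.09   0.  ] q [ 1.7400e+00  2.1000e+00  1.1291e+02 -1.0000e-02  6.4830e+01  7.5980e+01] F [ 0.14 -0.17 -0.32] M [ 0.    -0.012 -0.033]
```

```bash
for i in 1 2 ; do python3 -m handwheel '[[[0,0.004,0,0,0,0,-1]]]' 10 >/dev/null; python3 tau.py; done
```

```text
tipz 0.0734 tau [-1.320e+00 -3.485e+01 -3.350e+01 -8.300e-01 -5.600e-01  2.000e-02] q [1.6700e+00 2.2000e+00 1.1294e+02 2.0000e-02 6.4730e+01 7.5960e+01] F [-1.47  2.96  4.35] M [ 0.499  0.264 -0.007]
tipz 0.0732 tau [-2.080e+00 -3.082e+01 -3.171e+01 -9.600e-01 -2.240e+00  2.000e-02] q [1.6300e+00 2.2400e+00 1.1291e+02 9.0000e-02 6.4750e+01 7.5950e+01] F [-6.01  3.46 14.45] M [0.573 1.123 0.06 ]
```

```bash
for i in 1  ; do python3 -m handwheel '[[[0,0.005,0,0,0,0,-1]]]' 10 >/dev/null; python3 tau.py; done
```

```text
tipz 0.0732 tau [-1.520e+00 -3.183e+01 -3.275e+01 -5.800e-01 -2.230e+00  2.000e-02] q [  1.6    2.27 112.88   0.14  64.8   75.94] F [-5.64  1.08 12.36] M [0.385 1.159 0.021]
```

```bash
python3 -m handwheel '[[[0,-0.06,0,0,0,0,-1],[-0.16,0,0,0,0,0,-1],[-0.16,0,0,0,0,0,-1],[-0.16,0,0,0,0,0,-1],[0,0,0,0,0,0,-1],[0,0,0,0,0,0,-1]]]' 10 >/dev/null; python3 rel.py a
```

```text
a units to tip on top [-0.0173 -0.0682 -0.0139]
turn [-0.0012 -0.0036 -0.0002] t 9.7167 tipz 0.0869 F [-0.07  0.33 -0.55] w 0.000577665894561569
```

```bash
python3 -m handwheel '[[[-0.02,0.02,-0.014,0,-0.003,0,-1],[0,0.02,0,0,0,0,-1],[0,0.01,0,0,0,0,-1]]]' 10 >/dev/null; python3 rel.py a; python3 -m handwheel '[[[0,0.005,0,0,0,0,-1]]]' 10 >/dev/null; python3 tau.py;  python3 -m handwheel '[[[0,0.004,0,0,0,0,-1]]]' 10 >/dev/null; python3 tau.py;
```

```text
a units to tip on top [-0.0047 -0.1214 -0.0011]
turn [-0.0015 -0.0005  0.    ] t 9.9667 tipz 0.0762 F [-0.25 -0.05 -0.07] w 0.0003496046872639323
tipz 0.0745 tau [  0.28 -36.86 -35.     0.06  -0.1   -0.  ] q [ 1.2880e+01  2.1100e+00  1.1289e+02 -1.0000e-02  6.4790e+01  8.7260e+01] F [0.73 0.   0.06] M [ 0.01   0.046 -0.051]
tipz 0.0734 tau [-1.220e+00 -3.495e+01 -3.339e+01 -8.100e-01 -3.600e-01  2.000e-02] q [1.2810e+01 2.2000e+00 1.1293e+02 2.0000e-02 6.4690e+01 8.7250e+01] F [-1.47  2.23  4.22] M [0.399 0.246 0.067]
```

```bash
for i in 1 2 ; do python3 -m handwheel '[[[0,0.004,0,0,0,0,-1]]]' 10 >/dev/null; python3 tau.py; done
```

```text
tipz 0.0726 tau [-1.550e+00 -3.500e+01 -3.379e+01 -8.700e-01 -6.500e-01  2.000e-02] q [1.2760e+01 2.2700e+00 1.1295e+02 8.0000e-02 6.4620e+01 8.7240e+01] F [-2.21  1.97  3.26] M [0.508 0.296 0.05 ]
tipz 0.072 tau [-1.430e+00 -3.517e+01 -3.408e+01 -7.300e-01 -7.700e-01  2.000e-02] q [ 12.73   2.32 112.97   0.12  64.55  87.23] F [-2.45  2.09  3.77] M [0.36  0.427 0.03 ]
```

a gives: the force stays steady at about 3.7 N while the tip moves down. a is the free flap, so I'll keep pushing it.

```bash
for i in 1 2; do python3 -m handwheel '[[[0,0.015,0,0,0,0,-1],[0,0.015,0,0,0,0,-1]]]' 10 >/dev/null; python3 tau.py;done;python3 rel.py a;python3 - <<'E'
from h import *
a=eyes.grab_frame("scene")["pixels"][80:260,180:420,::-1]
cv2.imwrite("pics/a1.png",cv2.resize(a,(800,600),interpolation=2))
t=eyes.grab_frame("top"); print('mug rim',plane(t,193,355,.095),'handle',plane(t,208,385,.07))
E
```

```text
tipz 0.0667 tau [-1.140e+00 -3.525e+01 -3.334e+01 -5.600e-01 -3.600e-01  2.000e-02] q [ 12.71   2.78 113.15   0.15  63.88  87.22] F [-2.47  1.59  4.52] M [0.34  0.253 0.043]
tipz 0.0611 tau [-1.000e+00 -3.465e+01 -3.163e+01 -5.500e-01  1.500e-01  2.000e-02] q [ 12.71   3.28 113.3    0.16  63.02  87.22] F [-0.75  1.36  4.43] M [ 0.384 -0.007 -0.018]
a units to tip on top [-0.0127 -0.1969 -0.008 ]
turn [-0.0022 -0.002  -0.0007] t 10.6333 tipz 0.0611 F [-0.75  1.36  4.43] w 0.0004525900781232673
mug rim [0.39203773 0.32574462 0.095     ] handle [0.33653204 0.29944156 0.07      ]
```

View pics/a1.png

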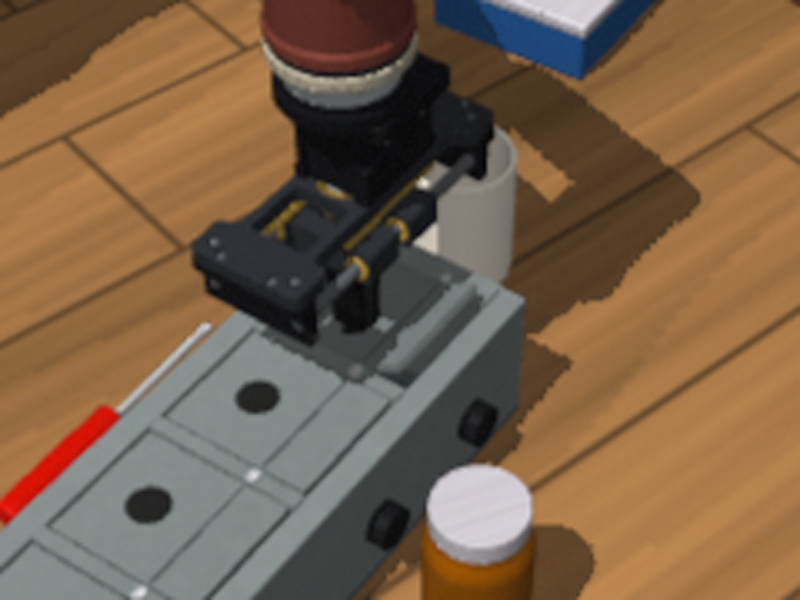

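Flap a is tilting: its far half is raised at crop (430,330). The gripper's left end is near the mug in projection, but by calculation it clears the mug by about 18 mm along y. Now I'll tilt the tool 20° so its body leans back from the rising half, then go deeper.

```bash
python3 -m handwheel '[[[-0.01,0.012,0,0.036,-0.002,0,-1],[0,0.012,0,0.036,0,0,-1],[0,0.012,0,0.036,0,0,-1],[0,0,0,0,0,0,-1]]]' 10 >/dev/null; python3 tau.py;python3 rel.py a;python3 - <<'E'
from h import *
a=eyes.grab_frame("scene")["pixels"][80:260,180:420,::-1]
cv2.imwrite("pics/a2.png",cv2.resize(a,(800,600),interpolation=2))
E
```

```text
tipz 0.0481 tau [ -0.64 -31.09 -42.59   0.32  -4.85  -0.17] q [ 11.96 -11.27 131.3    1.94  39.95  84.86] F [-2.13 -0.96 -1.76] M [-0.095  0.368 -0.012]
a units to tip on top [-0.0092 -0.2474  0.0868]
turn [-0.1115  0.0002  0.0004] t 11.0667 tipz 0.0487 F [-2.13 -0.96 -1.76] w 0.0005678277973406586
```

View pics/a2.png

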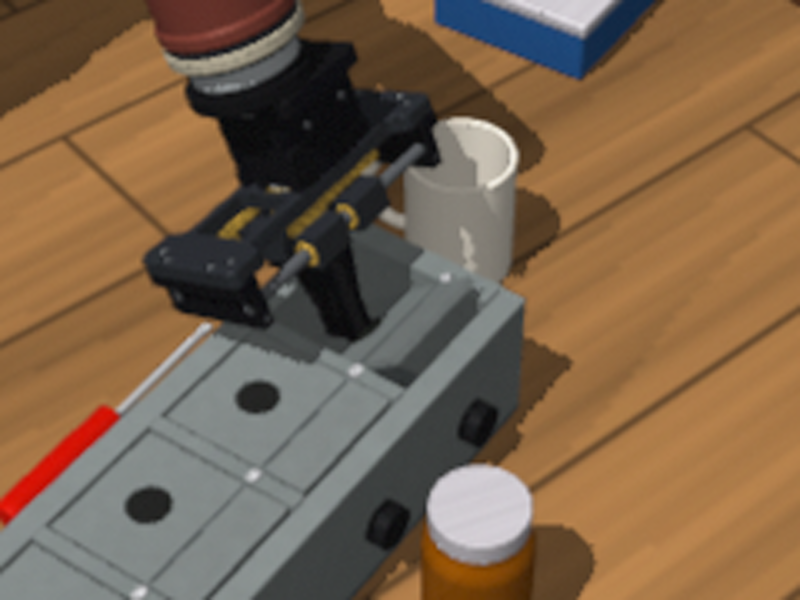

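```bash
cat > tr.py <<'E'
from h import *
yaw=np.arctan2(.0782,.2767);Z=np.array([[np.cos(yaw),-np.sin(yaw),0],[np.sin(yaw),np.cos(yaw),0],[0,0,1]])
s=env.read_state();R=s['eef_rot'];tip=s['ee_pos']-R[:,1]*.0148
print('tip rel pivot a (x_t,y_t,z-top) mm',((Z.T@(tip-np.array([.4604,.1877,.0995])))*1e3-[35,0,0]).round(1),'F_t',(Z.T@s['contact_force']).round(2),'M',s['ft_torque'].round(2),'tilt',np.degrees(np.arcsin((Z.T@R[:,1])[0])).round(1),'t',s['clock'])
E
python3 tr.py; python3 -m handwheel '[[[-0.01,0.02,0.02,0,0,0,-1],[0,0.02,0.02,0,0,0,-1]]]' 10 >/dev/null; python3 tr.py;python3 -m handwheel '[[[0,0.015,0.02,0,0,0,-1],[0,0.015,0.02,0,0,0,-1]]]' 10 >/dev/null; python3 tr.py
```

```text
tip rel pivot a (x_t,y_t,z-top) mm [-36.6  -2.3 -24. ] F_t [ 0.4  -0.65  0.36] M [0.01 0.21 0.04] tilt 20.1 t 11.1167
tip rel pivot a (x_t,y_t,z-top) mm [-26.6  -1.  -28.4] F_t [-7.92 -0.37 -0.56] M [-0.28  1.4   0.1 ] tilt 19.8 t 11.2833
tip rel pivot a (x_t,y_t,z-top) mm [-17.5  -0.9 -32.9] F_t [-31.88  -1.25  27.12] M [-1.11  3.59 -0.05] tilt 19.2 t 11.45
```

```bash
python3 -m handwheel '[[[0,-0.003,-0.01,0,0,0,-1]]]' 10 >/dev/null; python3 tr.py; python3 - <<'E'
from h import *
a=eyes.grab_frame("scene")["pixels"][80:260,180:420,::-1]
cv2.imwrite("pics/a3.png",cv2.resize(a,(800,600),interpolation=2))
E
```

```text
tip rel pivot a (x_t,y_t,z-top) mm [-18.3  -1.  -32.6] F_t [-6.74  0.15  6.67] M [-0.16  0.69  0.03] tilt 19.0 t 11.5333
```

View pics/a3.png

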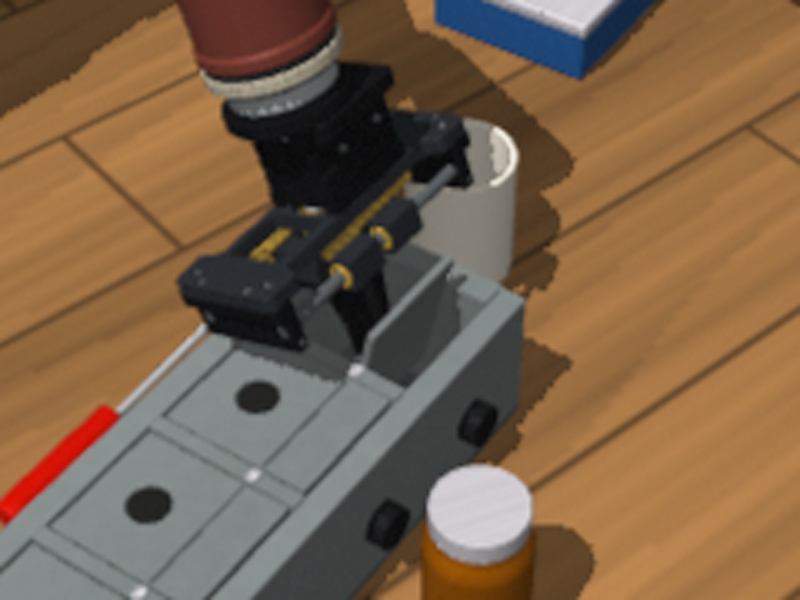

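The flap looks nearly upright, and the force rose steeply (about 40 N total at the tip), which suggests the stop. I'll back off and look.

```bash
python3 -m handwheel '[[[0,-0.01,-0.04,0,0,0,-1],[0,-0.05,-0.02,0,0,0,-1]]]' 10 >/dev/null; python3 tr.py; python3 -m handwheel '[[[0,-0.1,0,0,0,0,-1],[0,-0.15,0,0,0,0,-1],[0,-0.18,0.06,0,0,0,-1],[0,-0.18,0.06,0,0,0,-1],[0,-0.18,0.06,0,0,0,-1],[0.1,-0.14,0,0,0,0,-1],[0.1,-0.14,0,0,0,0,-1],[0,0,0,0,0,0,-1],[0,0,0,0,0,0,-1]]]' 10 >/dev/null; python3 tr.py;python3 - <<'E'
from h import *
a=eyes.grab_frame("scene")["pixels"]
cv2.imwrite("pics/a4.png",cv2.resize(a[80:260,180:420,::-1],(800,600),interpolation=2))
cv2.imwrite("pics/a4t.png",eyes.grab_frame("top")["pixels"][:,:,::-1])
E
```

```text
tip rel pivot a (x_t,y_t,z-top) mm [-30.2  -1.3 -24.7] F_t [ 0.47  0.78 -0.44] M [-0.06  0.17 -0.01] tilt 18.9 t 11.75
tip rel pivot a (x_t,y_t,z-top) mm [-56.8 -43.5 211.7] F_t [ 0.55  0.58 -1.29] M [-0.07  0.22  0.  ] tilt 19.1 t 12.5
```

View pics/a4.png

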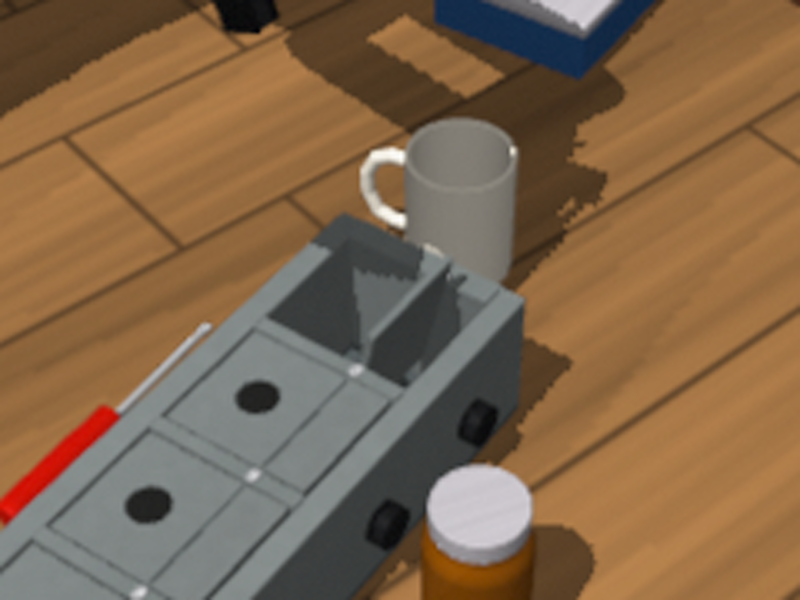

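View pics/a4t.png

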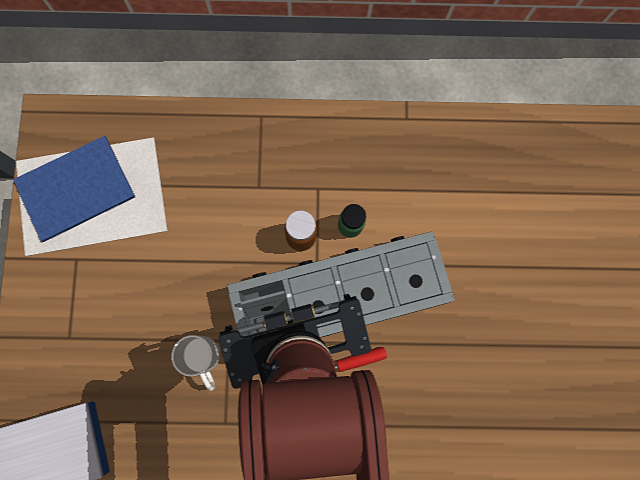

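The flap stands nearly upright, and the mug, jars and driver look unmoved. I'll clear the top view so I can measure the tilt.

```bash
python3 -m handwheel '[[[0.2,0,0,-0.03,0,0,-1],[0.2,0,0,-0.03,0,0,-1],[0.2,0,0,-0.03,0,0,-1],[0.2,0,0,-0.02,0,0,-1],[0.2,0,0,0,0,0,-1],[0.2,0,0,0,0,0,-1],[0.2,0,0,0,0,0,-1],[0.2,0,0,0,0,0,-1],[0,0,0,0,0,0,-1],[0,0,0,0,0,0,-1]]]' 10 >/dev/null; python3 tr.py;python3 - <<'E'
from h import *
a=eyes.grab_frame("scene")["pixels"];t=eyes.grab_frame("top")["pixels"]
A=cv2.resize(a[135:210,235:345,::-1],(800,545),interpolation=2)
B=cv2.resize(t[260:365,215:355,::-1],(800,600),interpolation=2)
cv2.imwrite("pics/a5.png",A);cv2.imwrite("pics/a5t.png",B);cv2.imwrite("pics/a5f.png",t[:,:,::-1])
E
```

```text
tip rel pivot a (x_t,y_t,z-top) mm [ -50.8 -367.8  188.7] F_t [ 0.54 -0.42  0.18] M [-0.02 -0.03 -0.05] tilt -3.3 t 13.4333
```

View pics/a5.png

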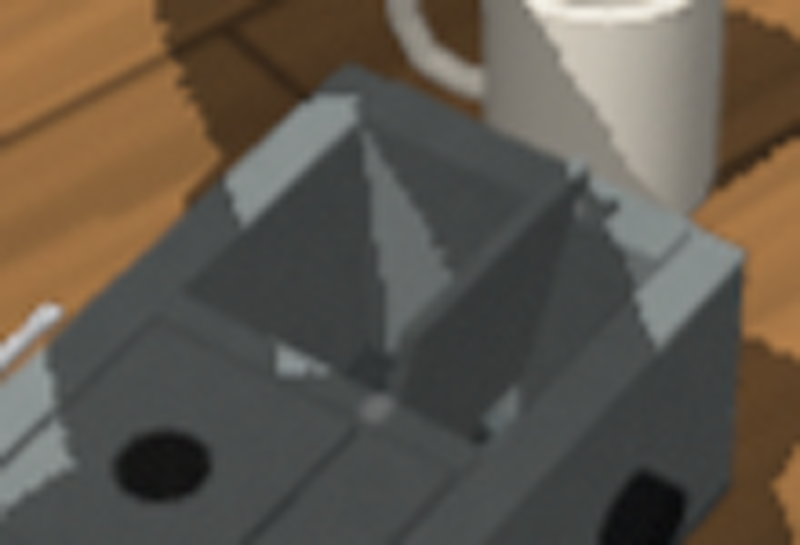

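View pics/a5t.png

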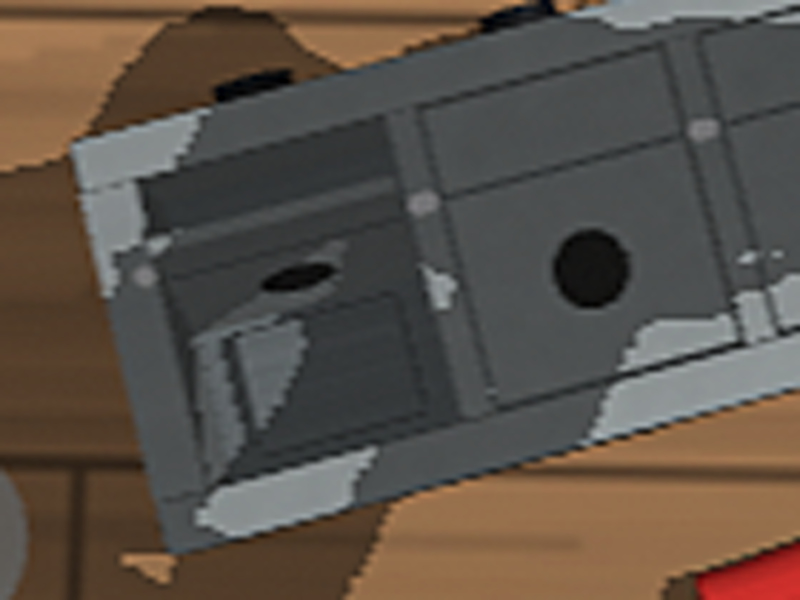

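View pics/a5f.png

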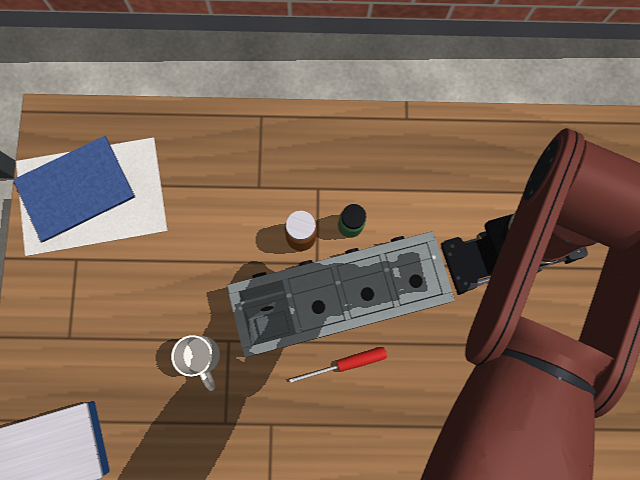

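```bash
python3 - <<'E'
from h import *
yaw=np.arctan2(.0782,.2767);Z=np.array([[np.cos(yaw),-np.sin(yaw),0],[np.sin(yaw),np.cos(yaw),0],[0,0,1]])
t=eyes.grab_frame("top");s=eyes.grab_frame("scene")
o=np.array([.4589,.187,.0])  # top-view pad for consistency
for name,f,u,pad0 in(("top pad",t,(267.3,308.5),plane(t,268.6,319.8,.1)),):
  for zp in(.1,.0975):
    p,d=ray(f,*u)
    for z in np.arange(.045,.1,.00005):
        X=p+d*(z-p[2])/d[2]; r=Z.T@(X-pad0); a=35-r[0]*1e3; b=(zp-z)*1e3
        n=(.1-zp)*1e3
        # pad at (along 35, normal n) from pivot
        if abs(np.hypot(a,b)-np.hypot(35,n))<.03: print(name,zp,'angle rad',(np.arctan2(b,a)+np.arctan2(n,35)).round(3),a.round(1),b.round(1))
# far edge of the flap, ends in scene: crop (585,180) , (500?)
m=t["pixels"][295:320,255:285].max(2)<35
c=cv2.findContours(m.astype(np.uint8),0,1)[0]; c=max(c,key=cv2.contourArea); print(cv2.fitEllipse(c) if len(c)>4 else c, cv2.moments(m.astype(np.uint8),True)['m10']/m.sum()+255,cv2.moments(m.astype(np.uint8),True)['m01']/m.sum()+295)
E
```

```text
top pad 0.1 angle rad 1.239 11.4 33.1
top pad 0.0975 angle rad 1.318 11.2 33.2
((11.925335884094238, 13.074153900146484), (3.285784959793091, 12.275052070617676), 76.8900146484375) 266.86046511627904 308.09302325581393
```

```bash
python3 - <<'E'
from h import *
t=eyes.grab_frame("top")
print(sorted(dark(t,(300,455,260,340),(50,400))), env.read_state()['contact_force'])
job.hand_in()
E
```

```text
[(np.float64(317.95205479452056), np.float64(306.6506849315069)), (np.float64(366.986013986014), np.float64(293.64335664335664)), (np.float64(415.34965034965035), np.float64(280.6993006993007))] [0.45198137 0.2173363  0.46973182]
the job is handed in; nothing more can be done
```

The free flap was flap_a (leftmost, +y end). I pushed it open to about its stop, left it there with the others shut, and handed the job in at about 13.5 s.

- **Finding it:** I pressed with closed fingertips in the order d, c, b, a. Pads d, c and b stopped dead within about 1 mm, with vertical force peaking at 11–17 N. Pad a kept giving at about 4 N.
- **Opening it:** I pushed flap_a down, then swept it forward with the tool tilted 20°. The force rose sharply at the end, to about 42 N in total at the fingertip, which I took as the stop. I then backed off clear.
- **Flap angle:** The two top-view estimates of the tilt disagree a little. The pad's position gives 1.24–1.32 rad, and its foreshortening gives about 1.37 rad, against a stop at 1.35.
- **Everything else:** Pads b, c and d are within 0.1 pixel of where they started. The jars, mug and screwdriver look unmoved in the pictures. The robot was touching nothing at hand-in.
- **Unexplained offset:** Contact came with the nominal tip position about 26 mm below the trough's top. I went by force and pictures instead of the stated tip distance.

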